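Thread the missing lift shaft of a sampler unit and hold it level

ROBOT

A 7-joint arm with a two-finger parallel gripper is mounted at the origin on the work surface. World frame = base frame: x ahead of the robot, y to its left, z up, the work surface at z = 0. Lengths are in m, angles in degrees, forces in N, time in s.
With the tool pointing down it reaches from about 0.425 to 1.025 m from the base axis. Payload 9.4 kg.
Tool frame: the origin (TCP) lies midway between the tips of the shut fingers; the grasp point (between the pads) lies 19 mm behind it; z points along the fingers, y is the direction in which the jaws open and shut (so a half turn about z gives the same grasp; the last joint's range is limited). The gripper opens to 93 mm and grips with 3 to 60 N. Pads are 15 mm wide; open, the fingers measure 128 mm over their backs; the gripper's body (75 mm by 188 mm) begins 65 mm behind the grasp point.
Start: joints at [-78.249, 34.337, -0.143, 91.639, 0.103, 54.024, -4.572], TCP at [0.202, 0.696, 0.219] pointing down, gripper open.
Joint ranges: [-147.43, 147.43], [-19.82, 112.94], [-74.19, 73.91], [6.32, 146.72], [-59.91, 239.91], [6.04, 106.73], [-150.56, 150.56]. Speed limits (degrees/s): [127.2, 127.2, 172.46, 172.46, 180, 180, 180].

INTERFACE

Orientations are given as [roll, pitch, yaw] about the fixed x, y, z axes, in that order (R = Rz(yaw) Ry(pitch) Rx(roll)).
In Python, from station import arm, vision, ticket, masks_of gives the robot as it stands.
- The arm moves only by the shell command python3 -m jog 'ROWS' [OPENING]. ROWS is JSON, a list of rows, each an object of numbers: "x", "y", "z": the shift along the tool's x, y, z in m; "spin": the turn about the tool's z in rad. A call has 1 to 12 rows; each row is the pose to reach, as a shift and turn from the pose commanded when the call began, along the tool's axes at that moment; what a row does not reach only later rows make up. A row lasts 1/8 s, in which the tool goes at most 62.5 mm and 10.7 degrees, less where a joint would pass 70% of its speed; a pose out of reach is approached as far as the arm can. A call with a gripper value outside its range is refused whole. OPENING is the gripper command: -1 is shut, 1 is fully open, values between are in proportion, set as the call begins (- or left out, the last holds). The fingers move at their own pace and stop on an object; the grip force is fixed at half the most. Time passes only in rows, so rows that repeat a pose let the fingers close. It gives the time, the measured TCP pose, the force and the opening at its end, in the units of the state.
- arm.get_obs(): the state, without advancing time (a new reading comes with each control period).
- vision.grab_frame(name): name is "scene" or "top" or "wrist"; returns a dict with "image" (400x640x3 uint8, blue, green, red), "z_map" (400x640 float32, m along the optical axis (not along the pixel's ray), 0 where there is no reading), "vfov" (degrees; the focal length in pixels is half the picture's height over the tangent of half this angle, whatever the lens; pixels are square), "cx", "cy" (the principal point, pixels), "R" (3x3) and "t" (3): a world point X has camera coordinates R X + t; the wrist camera has in their place "mount" (4x4, takes a point from camera to tool coordinates, whose origin is the TCP and whose axes are the flange's). Camera axes: x right, y down, z forward; pixel columns grow to the right and rows downward; lengths in m; the calibration is good to about 2 mm. A picture is of the moment at which its call begins: read the wrist's pose just before it.
- ticket.job_done(): hands the job in, once; it reports no verdict.
Trained networks look in a picture, given as the dict that the camera call returned (one of the last four; its "shot" number tells which), for a name from the list of things; names that differ only in an ending like _2 or _b are one class to them, and where a whole thing is asked for, a point or a joint stands for the part that bears it (a point fixed in the world has none). Each returns a list of dicts, best first, with "p" (0 to 1); they miss things now and then, are a little off and sometimes report something else, mostly with a low value. They report only what shows in the picture. A call takes as long as a camera call. They do not tell look-alikes from the thing itself.
- masks_of(picture, thing): "pixels" (400x640 bool, what is visible of it) and "rect" ([centre column, centre row, width, height] in pixels, round what is visible of it).
The state is a dict: "time": time; "joints": joint angles; "qvel": joint speeds; "joint_torque": joint torques, N m; "eef_pos": TCP position; "orientation": TCP orientation; "wrist_force": force on the tool from outside, world axes, zero at the start; "torque": the same for the moment, N m; "finger_gap": finger opening in m.
Only numpy, scipy, OpenCV 4.12 (cv2) and the standard library are available. Lean on these libraries where they do the work, as an engineer would, in place of code of your own. Each camera call takes 0.05 s, during which the arm holds its last target. There are 200 camera calls.

TASK

On the twin lift unit of the analyser one shaft is fitted and the other pair of bushings stands empty. Lift the spare shaft out of the tube rack, thread it from above through the upper and then the lower bushing of the empty pair, and finish while still gripping and holding it there, straight, still and not forced sideways, its hub level with the hub of the fitted shaft, so that its belt clamp can be tightened. Leave the tubes in the rack and the other things on the bench where they are.

Things in the scene. Friction and masses are not known exactly. Their poses are not given: they have to be found in the camera images.
- lift: Twin lift unit, fixed, upright: dark frame 160 wide (y), 134 high, two aluminium decks with two pairs of flanged bronze bushings. Origin on the bench midway between the pairs; x out of its open front, z up. Pairs at x 0, y +40 (left) and -40 mm (right); bore 13.75, flange 29, upper bushings z 116-134, lower z 34-52 mm, below them the bench. Open belt clamp at z 84 in the empty pair, jaws 23 apart.
- left_upper (a point): Centre of the top face of the upper bushing of the left pair (lift y +40 mm, z 134 mm); its axes are those of the lift.
- left_lower (a point): Centre of the top face of the lower bushing of the left pair (lift y +40 mm, z 52 mm).
- right_upper (a point): Centre of the top face of the upper bushing of the right pair (lift y -40 mm, z 134 mm).
- right_lower (a point): Centre of the top face of the lower bushing of the right pair (lift y -40 mm, z 52 mm).
- fitted: The shaft already fitted, immovable, in one of the two pairs; like the spare: steel, 12 mm, aluminium hub 24 mm across and 30 mm high on top. Origin on its axis at the hub's underside (shaft 150 mm down from there, hub 30 mm up), z up. Hub's underside 28 to 44 mm above the upper bushing's top (its top 58 to 74 mm above), different at each start.
- shaft: The spare shaft, loose, 0.11 to 0.22 kg, upright in one of the rack's openings: steel rod 12 mm across, 150 mm long, its foot tapered over the last 8 mm to 7.6 mm across; on top a plain round aluminium hub 24 mm across, 30 mm high (180 mm overall). Origin at the centre of the foot, z along the shaft up to the hub; foot 6 mm above the bench at the start. Gripped by the hub.
- shaft_hub (a point): Point on the spare shaft's axis at the hub's underside, 150 mm above the foot; the hub reaches 30 mm up from here.
- rack: White tube rack, fixed, 60 mm (x) by 144 mm (y), 66 mm high; origin at the centre of its underside, z up. Ten openings 14.5 mm square, in two rows at x +-12.5 mm, at y -50, -25, 0, 25, 50 mm, floor at z 6 mm. Three capped tubes and the spare shaft each stand in one of four openings, drawn anew at each start.
- tube1: Capped glass tube, loose, 13 mm across, cap 16 mm across, 86 mm high overall, upright in the rack; origin at the centre of its foot, top 92 mm above the bench.
- tube2: Capped glass tube, loose, 13 mm across, cap 16 mm across, 86 mm high overall, upright in the rack; origin at the centre of its foot, top 92 mm above the bench.
- tube3: Capped glass tube, loose, 13 mm across, cap 16 mm across, 86 mm high overall, upright in the rack; origin at the centre of its foot, top 92 mm above the bench.
- segment: Bystander: beige carousel segment with a spool handle, 110 mm across, 116 mm high, on the bench; origin at the centre of its underside.
- probe_arm: Bystander: beige probe arm lying on the bench, 180 mm long (y), 33 mm high, thin needle pointing to its +x; origin under the middle of its shell.
- driver: Bystander: screwdriver, 170 mm long, lying on the bench, handle to its -x; origin under its middle.
- grease: Bystander: grease jar, 48 mm across, 45 mm high, on the bench; origin at the centre of its underside.
There are look-alikes about, which are no part of the job. Leave any purple look-alike of the shaft alone.

How it is judged:
By the outcome, as a careful person would: the job done as asked, in the order asked, and still so for the second after the job is handed in, while the arm keeps its last pose, push and grip.
It also fails if it takes over 48 s, if anything falls off the work surface, if the arm or the gripper's body presses on something with over 40 N, if the wrist force passes 120 N, or if a joint passes its speed limit or range.

## Working session

There is one attempt and no reset: what is moved stays moved. The work goes in short steps, Python scripts to look and compute and a shell command to move; the robot and the scene stay as the last step left them, time stands still between calls to the robot, and variables do not carry over. Pictures are saved under pics/ and viewed, about 8 in all and at most 12, crops included, and the job is handed in when it is done.

```bash
mkdir -p pics; ls
cat > h.py <<'E'
import numpy as np, cv2
from station import arm, vision, ticket, masks_of
from scipy.spatial.transform import Rotation as Rot
def grab(n):
    o=arm.get_obs(); f=vision.grab_frame(n)
    if n=='wrist':
        T=np.eye(4);T[:3,:3]=Rot.from_euler('xyz',o['orientation'],degrees=True).as_matrix();T[:3,3]=o['eef_pos']
        M=T@np.array(f['mount']); f['Rw'],f['tw']=M[:3,:3],M[:3,3]
    else:
        R=np.array(f['R']);f['Rw'],f['tw']=R.T,-R.T@np.array(f['t'])
    f['f']=200/np.tan(np.radians(f['vfov'])/2); return f
def ray(f,u,v): return f['Rw']@np.array([(u-f['cx'])/f['f'],(v-f['cy'])/f['f'],1])
def atz(f,u,v,z):
    d=ray(f,u,v); return f['tw']+d*(z-f['tw'][2])/d[2]
def cloud(f):
    v,u=np.mgrid[:400,:640]; z=f['z_map']
    c=np.stack([(u-f['cx'])/f['f']*z,(v-f['cy'])/f['f']*z,z],-1)
    return c@f['Rw'].T+f['tw']
def proj(f,X):
    c=f['Rw'].T@(np.asarray(X)-f['tw']); return c[:2]/c[2]*f['f']+[f['cx'],f['cy']]
E
python3 - <<'E'
from h import *
o=arm.get_obs(); print(o)
for n in ['scene','top']:
    f=grab(n); cv2.imwrite(f'pics/{n}0.png',f['image']); P=cloud(f)
    print(n,f['tw'].round(3),f['vfov'],[list(x) for x in f['Rw'].round(2)])
    for t in ['lift','fitted','shaft','rack','tube1','segment','probe_arm','driver','grease']:
        for d in masks_of(f,t)[:4]:
            m=d['pixels']&(f['z_map']>0); q=P[m]
            if len(q): print(t,round(d['p'],2),np.round(d['rect']),q.min(0).round(3),np.median(q,0).round(3),q.max(0).round(3))
E
```

```text
pics
{'time': 0.0, 'joints': array([-78.24863925,  34.38266434,  -0.14555022,  91.68033133,
         0.10443441,  54.02554497,  -4.57187806]), 'qvel': array([ 0.15608241,  0.15967   ,  0.01260237, -0.08755949, -0.03314499,
       -0.00675437, -0.11538531]), 'joint_torque': array([ 7.58701990e-04, -7.65080523e+01,  1.49717320e+00, -2.52350789e+01,
       -5.23965200e-02,  1.70516741e-02,  1.64695816e-04]), 'eef_pos': array([0.2015002 , 0.69592224, 0.21778713]), 'orientation': array([-1.79912047e+02,  9.26729446e-03,  1.63858365e+02]), 'wrist_force': array([-0.21371306,  0.78007165, -1.04308723]), 'torque': array([ 0.03711807,  0.01333768, -0.01119237]), 'finger_gap': 0.09295742815637302}
scene [ 1.56  -0.004  0.805] 45.31438533954194 [[np.float64(0.01), np.float64(0.56), np.float64(-0.83)], [np.float64(1.0), np.float64(0.0), np.float64(0.01)], [np.float64(0.01), np.float64(-0.83), np.float64(-0.56)]]
lift 0.65 [369. 223.  77.  61.] [ 0.316  0.02  -0.003] [0.573 0.132 0.057] [0.62  0.255 0.156]
lift 0.54 [216. 195.  18.  59.] [ 0.162 -0.364 -0.002] [ 0.504 -0.272  0.141] [ 0.515 -0.261
[... 2129 characters left out ...]
t 0.53 [465. 220.  24.  18.] [ 0.463 -0.431 -0.003] [ 0.473 -0.37   0.163] [ 0.51  -0.361  0.188]
shaft 0.45 [430. 214.  17.  10.] [ 0.486 -0.329  0.001] [ 0.496 -0.265  0.184] [ 0.531 -0.257  0.192]
rack 0.75 [412. 220.  54.  48.] [ 0.441 -0.317 -0.003] [ 0.493 -0.23   0.066] [ 0.568 -0.164  0.097]
segment 0.7 [352. 141.  35.  41.] [ 0.703 -0.15  -0.001] [ 0.749 -0.093  0.072] [ 0.841 -0.041  0.125]
probe_arm 0.95 [330. 264.  57.  16.] [ 0.377 -0.072  0.006] [0.393 0.015 0.028] [0.425 0.094 0.041]
driver 0.82 [270. 158.   9.  38.] [0.681 0.145 0.01 ] [0.762 0.161 0.024] [0.807 0.173 0.037]
driver 0.24 [412. 222.  55.  42.] [ 0.441 -0.328 -0.006] [ 0.493 -0.23   0.066] [ 0.555 -0.164  0.19 ]
```

View pics/scene0.png

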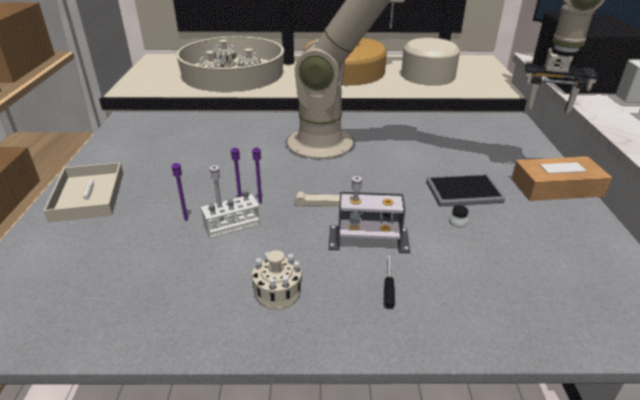

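View pics/top0.png

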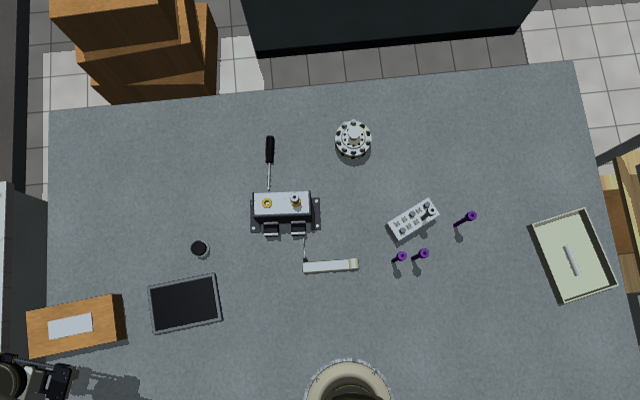

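The spare shaft is at (0.50, -0.27): steel, scene pixel (215,190), standing in the rack. The three purple ones are look-alikes. The fitted shaft is in the pair at scene (356,200), near (0.57, 0.09). The empty pair is at scene (388,202), near (0.56, 0.17). I'll go above the lift first, since it's on the way.

```bash
python3 -m jog '[{"x":-0.06,"y":-0.05,"z":-0.05,"spin":0.18},{"x":-0.12,"y":-0.10,"z":-0.1,"spin":0.36},{"x":-0.49,"y":-0.405,"z":-0.18,"spin":1.289},{"x":-0.49,"y":-0.405,"z":-0.18,"spin":1.289},{"x":-0.49,"y":-0.405,"z":-0.18,"spin":1.289},{"x":-0.49,"y":-0.405,"z":-0.18,"spin":1.289},{"x":-0.49,"y":-0.405,"z":-0.18,"spin":1.289},{"x":-0.49,"y":-0.405,"z":-0.18,"spin":1.289},{"x":-0.49,"y":-0.405,"z":-0.18,"spin":1.289},{"x":-0.49,"y":-0.405,"z":-0.18,"spin":1.289},{"x":-0.49,"y":-0.405,"z":-0.18,"spin":1.289},{"x":-0.49,"y":-0.405,"z":-0.18,"spin":1.289}]' 0.2
python3 -m jog '[{},{}]'
python3 - <<'E'
from h import *
o=arm.get_obs(); print(o['time'],o['eef_pos'],o['orientation'],o['finger_gap'],o['joints'])
f=grab('wrist'); cv2.imwrite('pics/w1.png',f['image']); print(f['mount'],f['vfov'],f['tw'])
P=cloud(f); np.savez('w1.npz',P=P,z=f['z_map'],img=f['image'],Rw=f['Rw'],tw=f['tw'],f=f['f'],cx=f['cx'],cy=f['cy'])
for t in ['lift','fitted']:
    for d in masks_of(f,t)[:4]:
        m=d['pixels']&(f['z_map']>0); q=P[m]
        if len(q): print(t,round(d['p'],2),np.round(d['rect']),q.min(0).round(3),np.median(q,0).round(3),q.max(0).round(3))
E
```

```text
time: 2.5
eef_pos: [0.5614, 0.1674, 0.3996]
orientation: [179.9, 0.0, 89.7]
wrist_force: [-0.2, -0.1, 0.3]
finger_gap: 0.0557
2.5 [0.56143522 0.16741804 0.39963328] [1.79872703e+02 2.27929846e-02 8.96600584e+01] 0.05568651501650014 [-43.16706782  16.49520628  28.34604704  98.0060654   -8.32921063
  67.48539166 -12.96243107]
[[ 5.21114024e-04 -9.66268531e-01 -2.57536121e-01  7.14390830e-02]
 [ 9.99999815e-01  5.84026459e-04 -1.67791848e-04  1.20657462e-03]
 [ 3.12539891e-04 -2.57535986e-01  9.66268657e-01 -1.65919845e-01]
 [ 0.00000000e+00  0.00000000e+00  0.00000000e+00  1.00000000e+00]] 58.14593740938906 [0.56269739 0.23891689 0.56552696]
lift 0.71 [315. 181.  85. 155.] [ 0.488  0.025 -0.001] [0.56  0.153 0.13 ] [0.618 0.237 0.136]
fitted 0.66 [328. 238.  20.  34.] [0.56  0.056 0.13 ] [0.571 0.093 0.197] [0.585 0.1   0.2  ]$[0]: bad value
```

View pics/w1.png

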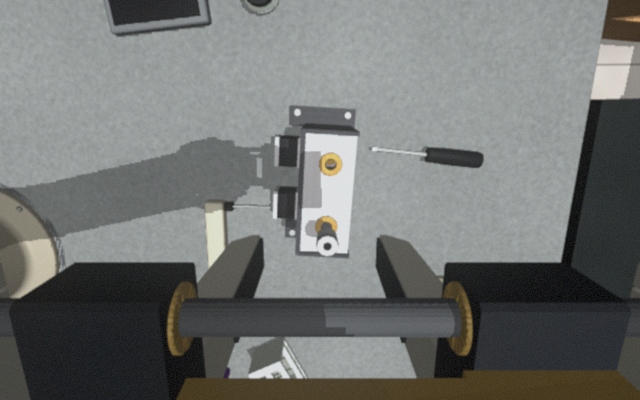

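The wrist view shows the empty upper bushing at (331,163) and the fitted hub top at (327,245). I'll compute both positions from the pixels.

Run:
```python
from h import *
d=dict(np.load('w1.npz')); img=d['img'];P=d['P']
hsv=cv2.cvtColor(img,cv2.COLOR_BGR2HSV)
m=((hsv[...,0]>10)&(hsv[...,0]<30)&(hsv[...,1]>120)).astype(np.uint8)
m[:,:310]=0;m[:,350:]=0;m[250:]=0;m[:130]=0
n,l,s,c=cv2.connectedComponentsWithStats(m)
for i in range(1,n):
    if s[i,4]>30:
        ct=max(cv2.findContours((l==i).astype(np.uint8),cv2.RETR_EXTERNAL,cv2.CHAIN_APPROX_NONE)[0],key=len)
        (u,v),r=cv2.minEnclosingCircle(ct); q=P[l==i]
        print(s[i],u,v,r,atz(d,u,v,.134),np.median(q[:,2]),r*2/d['f']*(d['tw'][2]-.134))
        if v<190: # bore hole ring moment
            hole=cv2.moments(cv2.convexHull(ct)); print(atz(d,hole['m10']/hole['m00'],hole['m01']/hole['m00'],.134))
reg=P[225:262,305:350]; k=(reg[...,2]>.17)
q=reg[k]; print('hub',len(q),q[:,2].max(),np.percentile(q[:,2],[50,70,90]))
t=q[q[:,2]>np.percentile(q[:,2],60)-.003]; print((t.min(0)+t.max(0))/2,np.ptp(t,0),t.mean(0))
deck=P[135:195,305:355]; dk=deck[(abs(deck[...,2]-.128)<.012)]; print('deck z',np.percentile(dk[:,2],[10,50,90]))
cv2.imwrite('pics/w1c.png',cv2.resize(img[120:265,270:380],None,fx=5,fy=4.1,interpolation=cv2.INTER_CUBIC))
z=d['z']; yy=P[...,2]
mask=((P[...,2]>.118)&(P[...,2]<.145)&(P[...,0]>.48)&(P[...,0]<.65)&(P[...,1]>0.02)&(P[...,1]<.26)).astype(np.uint8)
pts=P[mask>0][:,:2].astype(np.float32); print('lift rect',cv2.minAreaRect(pts))
```

```text
[320 154  21  21 259] 329.9237365722656 163.8432159423828 10.469816207885742 [0.57584928 0.16852716 0.134     ] 0.13368855616801778 0.025118998449564577
[0.57589277 0.16838391 0.134     ]
[317 217  19  13  94] 326.0 226.0 9.486932754516602 [0.57104867 0.08919543 0.134     ] 0.13396005651645204 0.022760881797747268
hub 501 0.5655269614427472 [0.19708294 0.19769653 0.19840849]
[0.57090137 0.15805431 0.38002696] [0.02199065 0.16172516 0.371     ] [0.57072263 0.09209521 0.20479552]
deck z [0.12884818 0.1299989  0.13284657]
lift rect ((0.570524275302887, 0.12844961881637573), (0.16231583058834076, 0.0699763149023056), 86.17259216308594)
```

```bash
python3 -m jog '[{"x":-0.06},{"x":-0.12,"y":-0.01},{"x":-0.44,"y":-0.06,"z":0.05},{"x":-0.44,"y":-0.06,"z":0.05},{"x":-0.44,"y":-0.06,"z":0.05},{"x":-0.44,"y":-0.06,"z":0.05},{"x":-0.44,"y":-0.06,"z":0.05},{"x":-0.44,"y":-0.06,"z":0.05},{"x":-0.44,"y":-0.06,"z":0.05},{"x":-0.44,"y":-0.06,"z":0.05}]'
```

```text
$[0]: bad value
```

```bash
python3 -m jog '[{"x":-0.05,"y":0,"z":0,"spin":0},{"x":-0.11,"y":-0.01,"z":0,"spin":0},{"x":-0.17,"y":-0.02,"z":0,"spin":0},{"x":-0.435,"y":-0.063,"z":0.10,"spin":0},{"x":-0.435,"y":-0.063,"z":0.10,"spin":0},{"x":-0.435,"y":-0.063,"z":0.10,"spin":0},{"x":-0.435,"y":-0.063,"z":0.10,"spin":0},{"x":-0.435,"y":-0.063,"z":0.10,"spin":0},{"x":-0.435,"y":-0.063,"z":0.10,"spin":0},{"x":-0.435,"y":-0.063,"z":0.10,"spin":0},{"x":-0.435,"y":-0.063,"z":0.10,"spin":0}]'
python3 - <<'E'
from h import *
o=arm.get_obs(); print(o['time'],o['eef_pos'],o['orientation'],o['finger_gap'])
f=grab('wrist'); cv2.imwrite('pics/w2.png',f['image']); P=cloud(f)
for d in masks_of(f,'shaft')[:4]:
    m=d['pixels']&(f['z_map']>0); q=P[m]
    t=q[q[:,2]>.175]
    print(round(d['p'],2),np.round(d['rect']),len(t))
    if len(t): print((t.min(0)+t.max(0))/2,np.ptp(t,0),t.mean(0))
E
```

```text
time: 4.03
eef_pos: [0.4976, -0.262, 0.2989]
orientation: [180.0, -0.0, 90.2]
wrist_force: [0.5, -0.5, 0.4]
finger_gap: 0.0558
4.025 [ 0.4976091  -0.2619841   0.29892742] [ 1.79958547e+02 -3.17664094e-02  9.01752365e+01] 0.055784283436394785
0.73 [196.  85.  70.  34.] 839
[ 0.39026705 -0.17716915  0.17876438] [0.02391815 0.02316686 0.00732431] [ 0.39072049 -0.17692553  0.17967524]
0.72 [296. 270.  23.  55.] 0
0.68 [323. 195.  31.  56.] 720
[ 0.49974596 -0.27100917  0.18152736] [0.02388    0.02449392 0.01301762] [ 0.49988491 -0.26992575  0.18526584]
0.6 [206. 156.  69.  36.] 718
[ 0.39065574 -0.23536816  0.17848854] [0.02367613 0.02375767 0.00682301] [ 0.3913245  -0.23514243  0.17967449]
```

View pics/w2.png

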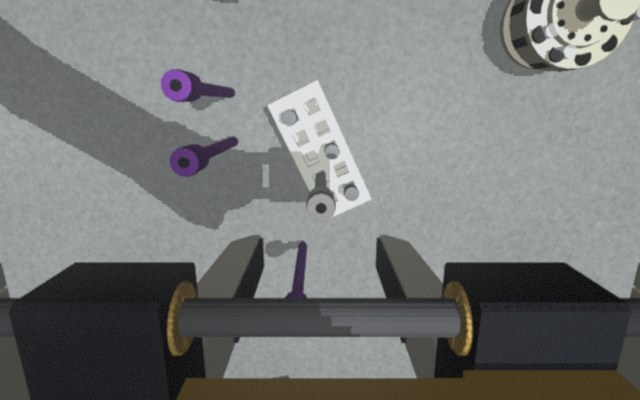

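The hub top is at (321,207), about (0.4997, -0.271). Descend over it and grip.

```bash
python3 -m jog '[{"x":-0.005,"y":0.001,"z":0.03,"spin":0},{"x":-0.009,"y":0.002,"z":0.08,"spin":0},{"x":-0.009,"y":0.002,"z":0.12,"spin":0},{"x":-0.009,"y":0.002,"z":0.147,"spin":0},{"x":-0.009,"y":0.002,"z":0.147,"spin":0},{"x":-0.009,"y":0.002,"z":0.147,"spin":0}]'
python3 -m jog '[{"x":0,"y":0,"z":0,"spin":0},{"x":0,"y":0,"z":0,"spin":0},{"x":0,"y":0,"z":0,"spin":0},{"x":0,"y":0,"z":0,"spin":0},{"x":0,"y":0,"z":0,"spin":0},{"x":0,"y":0,"z":0,"spin":0}]' -1
python3 - <<'E'
from h import *
f=grab('wrist'); cv2.imwrite('pics/w3.png',f['image'])
E
```

```text
time: 4.88
eef_pos: [0.4994, -0.273, 0.1527]
orientation: [179.9, 0.0, 90.0]
wrist_force: [-0.0, 1.0, -0.4]
finger_gap: 0.0557
time: 5.62
eef_pos: [0.4988, -0.273, 0.1519]
orientation: [180.0, 0.0, 90.0]
wrist_force: [-0.1, 0.2, 4.4]
finger_gap: 0.0234
```

View pics/w3.png

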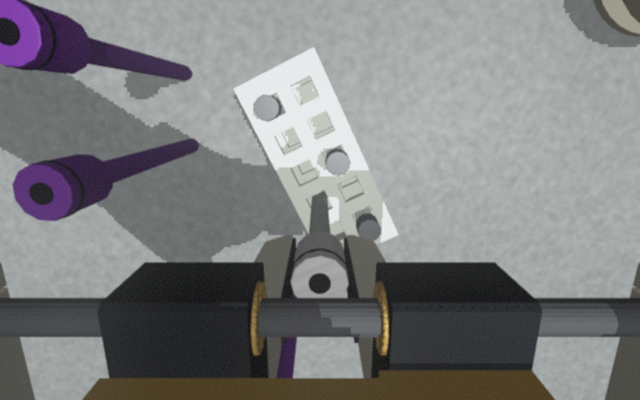

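```bash
python3 -m jog '[{"x":0,"y":0,"z":-0.015,"spin":0},{"x":0,"y":0,"z":-0.03,"spin":0},{"x":0,"y":0,"z":-0.05,"spin":0},{"x":0,"y":0,"z":-0.07,"spin":0},{"x":0,"y":0,"z":-0.1,"spin":0},{"x":0,"y":0,"z":-0.14,"spin":0},{"x":0,"y":0,"z":-0.18,"spin":0},{"x":0,"y":0,"z":-0.21,"spin":0},{"x":0,"y":0,"z":-0.22,"spin":0},{"x":0,"y":0,"z":-0.22,"spin":0},{"x":0,"y":0,"z":-0.22,"spin":0}]'
cat >> h.py <<'E'
def tilt():
    """shaft axis in tool frame, from wrist and scene clouds"""
    o=arm.get_obs(); T=Rot.from_euler('xyz',o['orientation'],degrees=True).as_matrix(); p=o['eef_pos']
    for n in ['wrist','scene','top']:
        f=grab(n); P=cloud(f); f['P']=P; L=(P-p)@T
        k=(f['z_map']>0)&(abs(L[...,0])<.03)&(abs(L[...,1])<.03)&(L[...,2]>.012)&(L[...,2]<.125)
        print(n,k.sum(),end=' ')
        if k.sum()>30:
            q=L[k]
            from scipy.optimize import least_squares
            c=(f['tw']-p)@T
            def res(a):
                w=np.array([a[2],a[3],1]);w/=np.linalg.norm(w); e=q-[a[0],a[1],.05]
                return np.linalg.norm(np.cross(e,w),axis=1)-.006
            s=least_squares(res,[np.median(q[:,0]),np.median(q[:,1]),0,0],loss='soft_l1',f_scale=.001)
            print('at z=.05:',s.x[:2].round(4),'tilt deg',np.degrees(s.x[2:]).round(2),'rms',np.sqrt(np.median(s.fun**2)).round(5),end='')
        cv2.imwrite(f'pics/t_{n}_{o["time"]:.2f}.png',f['image']); print()
E
python3 - <<'E'
from h import *
o=arm.get_obs();print(o['eef_pos'],o['orientation'],o['wrist_force'],o['finger_gap'])
tilt()
E
```

```text
time: 7.05
eef_pos: [0.4982, -0.2724, 0.3705]
orientation: [-179.9, -0.0, 90.0]
wrist_force: [-0.8, 0.6, -2.7]
finger_gap: 0.0233
[ 0.49818396 -0.27242761  0.37047213] [-1.79897503e+02 -3.94524756e-02  9.00065723e+01] [-0.82844379  0.6147622  -2.71431687] 0.023317683993197665
wrist 799 at z=.05: [0.0015 0.0012] tilt deg [-0.01 -0.04] rms 9e-05
scene 217 at z=.05: [-0.0007  0.0003] tilt deg [0.04 0.07] rms 0.00081
top 67 at z=.05: [ 0.0125 -0.0058] tilt deg [-1.01 -1.26] rms 0.00117
```

The shaft hangs straight in the grip (tilt under 0.1°). Carry it above the empty bushing.

```bash
python3 -m jog '[{"x":0.02,"y":0.004,"z":0,"spin":0},{"x":0.06,"y":0.011,"z":0,"spin":0},{"x":0.105,"y":0.019,"z":0,"spin":0},{"x":0.155,"y":0.027,"z":0,"spin":0},{"x":0.205,"y":0.036,"z":0,"spin":0},{"x":0.255,"y":0.045,"z":0,"spin":0},{"x":0.305,"y":0.054,"z":0,"spin":0},{"x":0.355,"y":0.062,"z":0,"spin":0},{"x":0.4,"y":0.07,"z":0,"spin":0},{"x":0.43,"y":0.075,"z":0,"spin":0},{"x":0.4394,"y":0.0765,"z":0,"spin":0},{"x":0.4394,"y":0.0765,"z":0,"spin":0}]'
python3 -m jog '[{"x":0,"y":0,"z":0.02,"spin":0},{"x":0,"y":0,"z":0.05,"spin":0},{"x":0,"y":0,"z":0.065,"spin":0},{"x":0,"y":0,"z":0.065,"spin":0},{"x":0,"y":0,"z":0.065,"spin":0}]'
python3 - <<'E'
from h import *
tilt()
o=arm.get_obs();print(o['eef_pos'],o['orientation'])
f=grab('wrist');img=f['image'];P=cloud(f)
hsv=cv2.cvtColor(img,cv2.COLOR_BGR2HSV)
m=((hsv[...,0]>10)&(hsv[...,0]<30)&(hsv[...,1]>120)&(abs(P[...,2]-.134)<.008)).astype(np.uint8)
n,l,s,c=cv2.connectedComponentsWithStats(m)
for i in range(1,n):
    if s[i,4]>40:
        ct=np.vstack(cv2.findContours((l==i).astype(np.uint8),cv2.RETR_EXTERNAL,cv2.CHAIN_APPROX_NONE)[0])
        (u,v),r=cv2.minEnclosingCircle(ct); print(s[i],u,v,r,atz(f,u,v,.134),2*r/f['f']*(f['tw'][2]-.134))
cv2.imwrite('pics/w4.png',cv2.resize(img[100:300,200:440],None,fx=3,fy=3,interpolation=cv2.INTER_CUBIC))
E
```

```text
time: 8.7
eef_pos: [0.575, 0.1659, 0.3711]
orientation: [-180.0, 0.1, 90.0]
wrist_force: [0.1, -1.4, -1.3]
finger_gap: 0.0233
time: 9.32
eef_pos: [0.5758, 0.1661, 0.3076]
orientation: [179.9, -0.0, 90.0]
wrist_force: [-0.9, -0.2, -2.0]
finger_gap: 0.0232
wrist 794 at z=.05: [0.0015 0.0011] tilt deg [-0.04 -0.02] rms 0.0001
scene 215 at z=.05: [-0.0001 -0.0008] tilt deg [-0.03 -0.05] rms 0.00082
top 0 
[0.57561454 0.16654021 0.3075724 ] [ 1.79919173e+02 -3.49777229e-02  8.99989536e+01]
[306 166  26  24 242] 318.5 178.23333740234375 13.343177795410156 [0.57611602 0.1689522  0.134     ] 0.02518854670193353
```

View pics/w4.png

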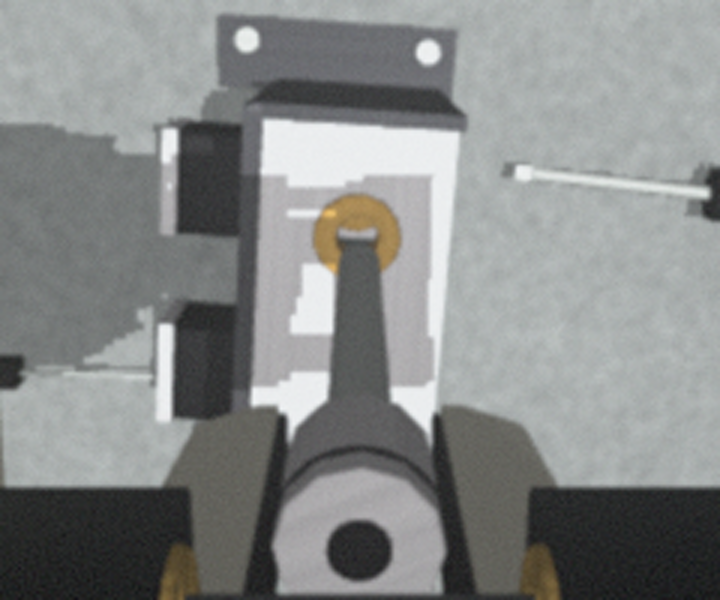

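The foot is at crop (358,240), and the bushing flange is centred near crop (357,238). I'll refine both with model fits from the same frames.

```bash
cat >> h.py <<'E'
from scipy.ndimage import map_coordinates
from scipy.optimize import minimize, least_squares
def rel(n=4,guess=(.576,.1686)):
    out=[]
    for i in range(n):
        f=grab('wrist'); P=cloud(f); S=cv2.GaussianBlur(cv2.cvtColor(f['image'],cv2.COLOR_BGR2HSV)[...,1].astype(float),(0,0),.8)
        th=np.radians(np.arange(-20,201,4))  # far side, +y
        def ring(c,r): 
            X=np.stack([c[0]+r*np.cos(th),c[1]+r*np.sin(th),0*th+.134],1)
            u=np.array([proj(f,x) for x in X]); return map_coordinates(S,[u[:,1],u[:,0]],order=1).mean()
        cost=lambda c: -(ring(c,.0132)-ring(c,.0158))
        g=[(cost((guess[0]+a,guess[1]+b)),guess[0]+a,guess[1]+b) for a in np.arange(-.004,.0041,.001) for b in np.arange(-.004,.0041,.001)]
        b=min(g); s=minimize(cost,b[1:],method='Nelder-Mead',options=dict(xatol=5e-5,initial_simplex=[b[1:],(b[1]+.0008,b[2]),(b[1],b[2]+.0008)]))
        o=arm.get_obs(); p=o['eef_pos']; q=P[(f['z_map']>0)&(abs(P[...,0]-p[0])<.02)&(abs(P[...,1]-p[1])<.02)&(P[...,2]>max(.15,p[2]-.13))&(P[...,2]<p[2]-.012)]
        def res(a):
            w=np.array([a[2],a[3],1]);w/=np.linalg.norm(w); return np.linalg.norm(np.cross(q-[a[0],a[1],.134],w),axis=1)-.006
        h=least_squares(res,[p[0],p[1],0,0],loss='soft_l1',f_scale=.001)
        out.append([*s.x,s.fun,*h.x[:2],*np.degrees(h.x[2:]),*p]); print(np.round(out[-1],4))
    m=np.mean(out,0); print('shift needed X,Y mm',((m[:2]-m[3:5])*1000).round(2))
E
python3 - <<'E'
from h import *
rel()
E
```

```text
[ 5.76100e-01  1.67600e-01 -8.88546e+01  5.76800e-01  1.68000e-01
 -4.21000e-02  6.40000e-03  5.75400e-01  1.66600e-01  3.07300e-01]
[ 5.76200e-01  1.67600e-01 -8.87877e+01  5.76600e-01  1.68100e-01
 -1.17000e-02 -1.51000e-02  5.75300e-01  1.66600e-01  3.07100e-01]
[ 5.76100e-01  1.67600e-01 -8.86786e+01  5.76500e-01  1.68100e-01
 -1.30000e-02  1.70000e-03  5.75300e-01  1.66600e-01  3.07000e-01]
[ 5.76200e-01  1.67600e-01 -8.94561e+01  5.76400e-01  1.68100e-01
 -1.20000e-03 -1.20000e-03  5.75200e-01  1.66600e-01  3.06900e-01]
shift needed X,Y mm [-0.46 -0.47]
```

```bash
python3 -m jog '[{"x":-0.0005,"y":-0.0004,"z":0.006,"spin":0},{"x":-0.0005,"y":-0.0004,"z":0.015,"spin":0},{"x":-0.0005,"y":-0.0004,"z":0.022,"spin":0},{"x":-0.0005,"y":-0.0004,"z":0.028,"spin":0},{"x":-0.0005,"y":-0.0004,"z":0.034,"spin":0},{"x":-0.0005,"y":-0.0004,"z":0.04,"spin":0},{"x":-0.0005,"y":-0.0004,"z":0.04,"spin":0}]'
python3 - <<'E'
from h import *
rel(2)
print(arm.get_obs()['wrist_force'],arm.get_obs()['torque'])
E
```

```text
time: 10.6
eef_pos: [0.5746, 0.166, 0.2662]
orientation: [-180.0, 0.0, 90.0]
wrist_force: [-0.1, 0.5, -1.4]
finger_gap: 0.0235
[ 5.76200e-01  1.67700e-01 -9.69759e+01  5.75700e-01  1.67500e-01
  4.47000e-02  2.00000e-04  5.74800e-01  1.66000e-01  2.66500e-01]
[ 5.76100e-01  1.67700e-01 -9.66515e+01  5.75800e-01  1.67400e-01
  4.12000e-02  2.23000e-02  5.74900e-01  1.66000e-01  2.66700e-01]
shift needed X,Y mm [0.37 0.24]
[-0.68347046 -0.55468863 -1.56079449] [-0.04010484  0.04176234 -0.05509217]
```

The foot is inside the upper bushing without contact. Continue through the lower one.

```bash
python3 -m jog '[{"x":0.0002,"y":0.0003,"z":0.012,"spin":0},{"x":0.0002,"y":0.0003,"z":0.026,"spin":0},{"x":0.0002,"y":0.0003,"z":0.04,"spin":0},{"x":0.0002,"y":0.0003,"z":0.052,"spin":0},{"x":0.0002,"y":0.0003,"z":0.06,"spin":0},{"x":0.0002,"y":0.0003,"z":0.066,"spin":0},{"x":0.0002,"y":0.0003,"z":0.072,"spin":0},{"x":0.0002,"y":0.0003,"z":0.078,"spin":0},{"x":0.0002,"y":0.0003,"z":0.084,"spin":0},{"x":0.0002,"y":0.0003,"z":0.09,"spin":0},{"x":0.0002,"y":0.0003,"z":0.09,"spin":0}]'
python3 - <<'E'
from h import *
for n in ['wrist','scene']:
    f=grab(n); P=cloud(f); cv2.imwrite(f'pics/l_{n}.png',f['image'])
    for nm,c in [('fit',(.571,.0885)),('spare',(.576,.1676))]:
        for r in (.007,.009,.012):
            k=(np.hypot(P[...,0]-c[0],P[...,1]-c[1])<r)&(P[...,2]>.15)&(P[...,2]<.24)
            z=np.sort(P[k][:,2]); 
            if len(z)>8:
                h,e=np.histogram(z,np.arange(.15,.24,.001)); i=h[1:].argmax()+1
                print(n,nm,r,len(z),'mode',e[i].round(4),np.median(z[abs(z-e[i]-.0005)<.0025]).round(5),'p90',np.percentile(z,90).round(4))
cv2.imwrite('pics/l_c.png',np.vstack([cv2.resize(f['image'][160:260,310:430],(720,600))]))
o=arm.get_obs();print(o['eef_pos'],o['wrist_force'],o['torque'])
E
```

```text
time: 12.08
eef_pos: [0.5748, 0.1662, 0.1762]
orientation: [-180.0, 0.0, 90.0]
wrist_force: [-0.6, -0.2, -1.2]
finger_gap: 0.0237
wrist fit 0.007 208 mode 0.157 0.1574 p90 0.1593
wrist fit 0.009 208 mode 0.157 0.1574 p90 0.1593
wrist fit 0.012 802 mode 0.171 0.17156 p90 0.181
wrist spare 0.007 993 mode 0.21 0.21032 p90 0.2111
wrist spare 0.009 1455 mode 0.21 0.21022 p90 0.211
wrist spare 0.012 3130 mode 0.21 0.21011 p90 0.2109
scene fit 0.007 38 mode 0.198 0.19846 p90 0.1987
scene fit 0.009 73 mode 0.198 0.19848 p90 0.1988
scene fit 0.012 126 mode 0.198 0.19844 p90 0.1985
scene spare 0.007 24 mode 0.16 0.16077 p90 0.1676
scene spare 0.009 33 mode 0.167 0.16746 p90 0.1676
scene spare 0.012 35 mode 0.167 0.16746 p90 0.1678
[0.57514458 0.1661923  0.17666594] [-2.34247723e-01 -1.85892467e-03 -2.34109839e+00] [-0.06659348  0.05372533 -0.01178321]
```

View pics/l_c.png

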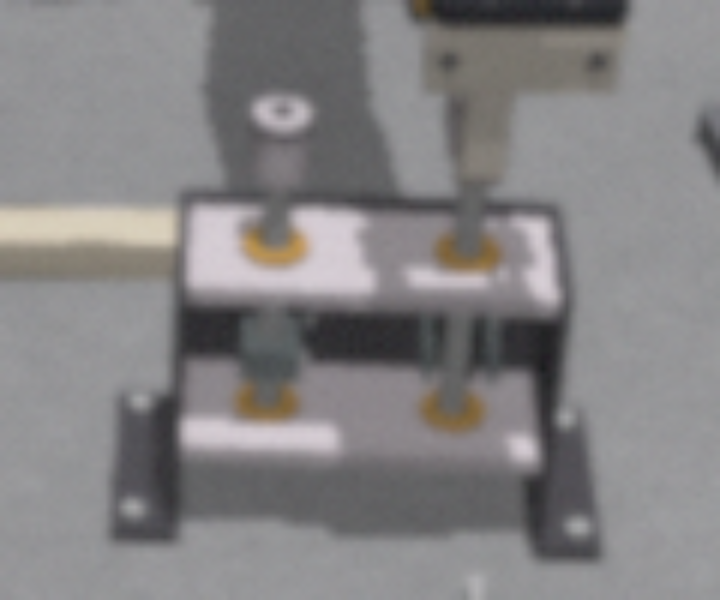

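View pics/l_wrist.png

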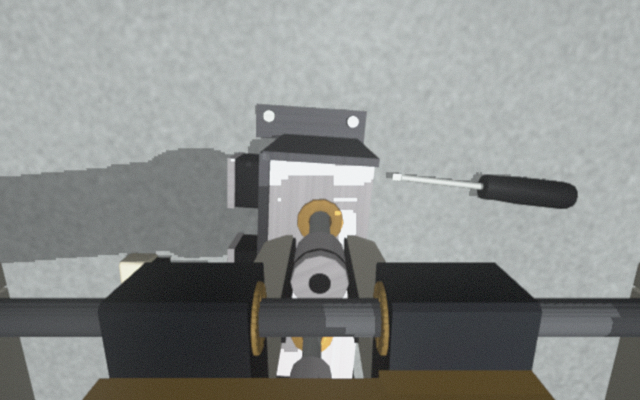

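Shaft seen through both bushings (crop: spare rod enters upper at (468,250) and lower at (452,410)). The forces are near zero. Next, refine the fitted hub's height.

Run:
```python
from h import *
d=dict(np.load('w1.npz')); 
fs=[('w1',d['P'],d['img'])]
for i in range(2):
    f=grab('scene'); fs.append(('scene',cloud(f),f['image']))
for n,P,img in fs:
    k=(np.hypot(P[...,0]-.571,P[...,1]-.09)<.014)&(P[...,2]>.19)&(P[...,2]<.205); z=P[k]
    V=cv2.cvtColor(img,cv2.COLOR_BGR2HSV); 
    print(n,'hub',k.sum(),np.percentile(z[:,2],[10,25,50,75,90]).round(4))
    fl=(V[...,0]>10)&(V[...,0]<30)&(V[...,1]>110)&(np.hypot(P[...,0]-.576,P[...,1]-.168)<.016)
    fl2=(V[...,0]>10)&(V[...,0]<30)&(V[...,1]>110)&(np.hypot(P[...,0]-.571,P[...,1]-.089)<.016)
    print(' flanges',[np.percentile(P[a][:,2],[25,50,75]).round(4) for a in (fl,fl2) if a.sum()])
```

```text
w1 hub 380 [0.1946 0.1967 0.1974 0.1979 0.1985]
 flanges [array([0.1329, 0.1336, 0.1342]), array([0.1335, 0.1339, 0.1345])]
scene hub 58 [0.192  0.1952 0.1972 0.1982 0.1993]
 flanges [array([0.0527, 0.0943, 0.1349]), array([0.0531, 0.1325, 0.1345])]
scene hub 56 [0.1928 0.195  0.1969 0.1984 0.1993]
 flanges [array([0.0527, 0.0948, 0.1351]), array([0.0529, 0.1338, 0.1344])]
```

```bash
python3 -m jog '[{"x":0,"y":0,"z":0.005,"spin":0},{"x":0,"y":0,"z":0.009,"spin":0},{"x":0,"y":0,"z":0.0127,"spin":0},{"x":0,"y":0,"z":0.0127,"spin":0},{"x":0,"y":0,"z":0.0127,"spin":0},{"x":0,"y":0,"z":0.0127,"spin":0},{"x":0,"y":0,"z":0.0127,"spin":0}]'
python3 - <<'E'
from h import *
for i in range(3):
    f=grab('wrist'); P=cloud(f); o=arm.get_obs()
    k=(np.hypot(P[...,0]-.576,P[...,1]-.168)<.012)&(P[...,2]>.185)&(P[...,2]<.21)
    z=P[k][:,2]; S=cv2.cvtColor(f['image'],cv2.COLOR_BGR2HSV); b=(S[...,0]>10)&(S[...,0]<30)&(S[...,1]>120)&(np.hypot(P[...,0]-.576,P[...,1]-.168)<.016)&(P[...,2]<.15)
    h,e=np.histogram(z,np.arange(.185,.21,.0005)); 
    print('top',np.percentile(z,[50,75]).round(4),e[h.argmax()].round(4),'flange',np.median(P[b][:,2]).round(4),o['eef_pos'].round(4),o['orientation'].round(2),o['wrist_force'].round(2),o['torque'].round(3),o['finger_gap'])
    q=P[(abs(P[...,0]-.5755)<.011)&(abs(P[...,1]-.167)<.011)&(P[...,2]>.139)&(P[...,2]<.158)]
    r=least_squares(lambda a:np.hypot(q[:,0]-a[0],q[:,1]-a[1])-.006,[.575,.167],loss='soft_l1',f_scale=.001); print('rod',len(q),r.x.round(4))
E
```

```text
time: 13.15
eef_pos: [0.5751, 0.1663, 0.1641]
orientation: [180.0, -0.0, 90.0]
wrist_force: [1.0, -0.6, -1.8]
finger_gap: 0.0233
top [0.1978 0.1983] 0.1975 flange 0.1339 [0.5751 0.1662 0.164 ] [179.99  -0.    90.01] [-0.37 -0.69 -1.28] [-0.046  0.073 -0.003] 0.023637246027924944
rod 153 [0.5762 0.1677]
top [0.1978 0.1983] 0.1975 flange 0.1338 [0.5751 0.1662 0.164 ] [179.99  -0.    90.01] [ 0.11  1.09 -2.13] [-0.098  0.055  0.021] 0.023608571515031967
rod 150 [0.5762 0.1677]
top [0.1978 0.1983] 0.1975 flange 0.1338 [0.5751 0.1663 0.164 ] [179.99  -0.    90.  ] [ 0.18 -0.08 -2.44] [-0.049  0.113 -0.051] 0.02332132578992009
rod 151 [0.5763 0.1677]
```

The hub top reads 0.198 (target about 0.1977), the rod is centred in the bore to about 0.1 mm, and the forces are at noise level. Hand in.

Run:
```python
from h import *
print(ticket.job_done())
```

```text
the job is handed in; nothing more can be done
None
```

I lifted the spare shaft out of the rack and threaded it through the upper and then the lower bushing of the empty pair. I handed the job in at about 13.3 s, still gripping it by the hub. No verdict is reported.

**Last checks:**
- **Hub height:** the spare hub's top measured 0.198 m, against about 0.1977 m for the fitted one, so they are level within about 0.5 mm.
- **Centring:** the rod sat within about 0.1 mm of the upper bore's centre in the wrist camera.
- **Tilt:** it was under 0.1° when last measured, in the upper bushing. I did not measure it again at the final depth, but the tool was still vertical.
- **Sideways force:** it stayed around 1 N, which is sensor noise.
- **Both bushings:** the scene picture showed the rod in both the upper and the lower bushing.

**Not checked or not agreeing:**
- **Top camera:** its tilt fit disagreed (about 1°) on very few pixels, so I set it aside in favour of the other two cameras.
- **Rack and bench:** I took no final picture of them. The shaft came straight up and the arm stayed clear of everything else.

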